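Show the snowflake cutter to the inspection camera

TASK

We are checking the cutters for bent edges. First put the doughnut cutter, which has been checked and stands on the table, back in the drawer: set it down upright, not dropped, on the round cork pad in the free compartment, and let go of it. Then take the snowflake cutter out of the drawer and hold it up in front of the inspection camera, its cutting edges facing the lens squarely, centred, with the edges 12 cm from the lens; finish while still holding it there, still and touching nothing but the gripper, and leave the camera and everything else where it is.

Things in the scene. Friction and masses are not known exactly. Their poses are not given: they have to be found in the camera images.
- drawer: Blue open wooden drawer, fixed. Outer 170 (x) x 360 (y) x 55 mm high, walls and floor 10 mm; two 10 mm dividers make 3 compartments, 107 (y) x 150 (x) mm, centred at y = -117, 0, 117 mm; contents vary in order. Front board with knob adds 32 mm at -x, 58 mm high. Iron clamp on the +y wall: y = 166 to 247 mm, 103 mm high. Origin: centre of underside, z up.
- pad: Round cork pad, 90 mm across, 3 mm thick, fixed on the floor of the free compartment (10 mm above the drawer's underside): the place of the doughnut cutter. Origin: centre of its underside.
- doughnut: Chrome doughnut cutter: rings 74 and 26 mm across, 30 mm high, joined on top by a flat cross (30 to 33 mm) carrying an upright round handle post, 20 mm in diameter, 33 to 63 mm above the underside. About 0.12 kg. Stands upright on the table at the start. Origin: centre of the underside, z up through the post.
- snowflake: Tin snowflake cutter, about 0.09 kg: six-armed star 76 mm across, cutting edges below, flat back at 22 to 24 mm, on it a beech bar handle 40 mm long (own x), 12 mm thick (own y), 24 to 52 mm above the edges. Lies edges down on a compartment's floor. Origin: star's centre in the plane of the cutting edges; z points from edges to handle.
- snow_top (a point): Centre of the top of the snowflake cutter's handle, 52 mm along z from the cutter's origin; axes as the cutter's.
- camera: Foot of the inspection camera, fixed: black round foot 104 mm across with a short column and a fork (100 mm high, holding the head's hinge at 105 mm). Origin: centre of the underside. The lens looks up and towards the robot.
- lens (a point): Centre of the camera's lens front (on a grey head with a white ring light 68 mm across); its z axis is the optical axis, pointing out of the lens, leaning 0.35 to 0.7 rad from vertical towards the robot.
- focus (a point): Point in the air on the optical axis 120 mm in front of the lens, where the middle of the cutting edges belongs; z axis along the optical axis, away from the lens. The head stays where it is unless pushed.
- spoons: Set of three flat brass measuring spoons on one ring, about 115 x 60 mm, 9 mm high, lying in a compartment; leave alone. Origin: middle of the set, underside.
- biscuit_tin: Faded red round tin with lid, 106 mm across, 117 mm high, on the table behind the drawer; leave alone. Origin: centre of the underside.
- ring_cutter: Plain tin ring cutter, 60 mm across, 35 mm high, no handle, on the table; leave alone. Origin: centre of the underside.
- bowl: White bowl 170 mm across, 75 mm high, at the right; leave alone. Origin: centre of the underside.
- jar: Glass jar 84 mm across, 130 mm high, at the left; leave alone. Origin: centre of the underside.
- scraper: Steel dough scraper with wooden grip, 110 x 80 mm, 16 mm high, lying at the left near the robot; leave alone. Origin: middle, underside.
Things that resemble listed ones, but are neither listed nor needed, are in the scene too. Leave any red look-alike of the snowflake alone. Of the things that look like the camera, the larger one is meant.

How it is judged:
By the outcome, as a careful person would: the job done as asked, in the order asked, and still so for the second after the job is handed in, while the arm keeps its last pose, push and grip.
It also fails if it takes over 54 s, if anything falls off the work surface, if the arm or the gripper's body presses on something with over 40 N, if the wrist force passes 120 N, or if a joint passes its speed limit or range.

ROBOT

A 6-joint arm with a two-finger parallel gripper is mounted at the origin on the work surface. World frame = base frame: x ahead of the robot, y to its left, z up, the work surface at z = 0. Lengths are in mm, angles in rad, forces in N, time in s.
With the tool pointing down it reaches from about 350 to 1000 mm from the base axis. Payload 7.1 kg.
Tool frame: the origin (TCP) lies midway between the tips of the shut fingers; the grasp point (between the pads) lies 19 mm behind it (robot.grip_point_offset is the distance from the TCP to the grasp point, in mm); z points along the fingers, y is the line along which they close (so a half turn about z gives the same grasp; the last joint's range is limited). The gripper opens to 85 mm and grips with 20 to 120 N. Pads are 22 mm wide; open, the fingers measure 114 mm over their backs; the gripper's body (76 mm by 85 mm) begins 54 mm behind the grasp point. The pads swing forward as they close: fully open they stand 13 mm farther back than shut.
Start: joints at [1.109, 0.423, 1.63, -0, 1.089, -0.019], TCP at [267.762, 564.72, 231.319] pointing down, gripper open.
Joint ranges: [-3, 3], [-0.9, 2.11], [0.09, 2.58], [-1.31, 4.45], [0.11, 2.69], [-2.54, 2.54]. Speed limits (rad/s): [2.39, 2.39, 3.01, 3.14, 3.14, 3.14].

INTERFACE

Orientations are given as a unit quaternion [x, y, z, w].
In Python, from plant import robot gives the robot as it stands.
- The arm moves only by the tool drive_tool, never from a script. Its argument "commands" is a list of rows, each an object of numbers: "x", "y", "z": the shift along the tool's x, y, z in units of 0.2 m (1.0 is 0.2 m); "wx", "wy", "wz": the turn, a rotation vector about the tool's x, y, z in units of pi rad (1.0 is pi rad). A call has exactly 8 rows; each row shifts and turns the commanded pose from where the row before left it, along the tool's axes as they then stand; what a row does not reach is not made up. A row lasts 1/12 s, in which the tool goes at most 41.7 mm and 7.16 degrees, less where a joint would pass 70% of its speed; a pose out of reach is approached as far as the arm can. A call with a number of a shift or a turn outside -1 to 1 is refused whole. A call with a gripper value outside its range is refused whole. "gripper" is the opening, from 0 (shut) to 1 (fully open), set as the call begins (left out, the last holds). The fingers move at their own pace and stop on an object; the grip force is fixed at half the most. Time passes only in rows, so rows that do not move let the fingers close, or fill a call up. It gives the time, the measured TCP pose, the force, the opening and the grip force at its end, in the units of the state.
- robot.sense(): the state, without advancing time (a new reading comes with each control period).
- robot.camera(name): name is "scene" or "top" or "wrist"; returns a dict with "frame" (420x560x3 uint8, red, green, blue), "vfov" (degrees; the focal length in pixels is half the picture's height over the tangent of half this angle, whatever the lens; pixels are square), "cx", "cy" (the principal point, pixels), "world_to_cam" (4x4, takes a point from world to camera coordinates). Camera axes: x right, y down, z forward; pixel columns grow to the right and rows downward; lengths in mm; the calibration is good to about 2 mm. The wrist camera is an equidistant fisheye: a pixel r from the principal point sees the ray r / f radians off the axis. A picture is of the moment at which its call begins. There is no depth.
- robot.job_done(): hands the job in; it is judged then, once.
Trained networks look in the newest picture that a camera, given by its name, has taken for a name from the list of things; names that differ only in an ending like _2 or _b are one class to them, and where a whole thing is asked for, a point or a joint stands for the part that bears it (a point fixed in the world has none). Each returns a list of dicts, best first, with "score" (0 to 1); they miss things now and then, are a little off and sometimes report something else, mostly with a low value. They report only what shows in the picture. A call takes as long as a camera call. They do not tell look-alikes from the thing itself.
- robot.silhouettes(camera, thing): "pixels" (420x560 bool, what is visible of it) and "uv" ([column, row] in pixels, amid what is visible of it).
The state is a dict: "time_s": time; "qpos": joint angles; "qd": joint speeds; "tau": joint torques, N m; "ee_pos": TCP position; "tool_rot": TCP orientation; "contact_force": force on the tool from outside, world axes, zero at the start; "torque": the same for the moment, N m; "gripper_width": opening from 0.0 (shut) to 1.0 (fully open); "gripper_force": force on a finger pad.
Only numpy, scipy, OpenCV 4.12 (cv2) and the standard library are available. Lean on these libraries where they do the work, as an engineer would, in place of code of your own. Each camera call takes 0.05 s, during which the arm holds its last target. There are 200 camera calls.

## Working session

There is one attempt and no reset: what is moved stays moved. The work goes in short steps, Python scripts to look and compute and a tool call to move; the robot and the scene stay as the last step left them, time stands still between calls to the robot, and variables do not carry over. Pictures are saved under pics/ and viewed, at most 10 in all, crops included, and the job is handed in when it is done.

Besides the shell and the picture viewer there is one more tool, called after ">>>" by a JSON object that holds its "name" and its "arguments". drive_tool: Moves the arm, as the interface text tells. Its arguments: {"type":"object","properties":{"commands":{"type":"array","items":{"type":"object","properties":{"x":{"type":"number","minimum":-1,"maximum":1},"y":{"type":"number","minimum":-1,"maximum":1},"z":{"type":"number","minimum":-1,"maximum":1},"wx":{"type":"number","minimum":-1,"maximum":1},"wy":{"type":"number","minimum":-1,"maximum":1},"wz":{"type":"number","minimum":-1,"maximum":1}}}},"gripper":{"type":"number"}},"required":["commands"]}

```bash
ls; mkdir -p pics
cat > h.py <<'E'
import numpy as np, cv2
from plant import robot
from scipy.spatial.transform import Rotation as R
def save(c,name):
    d=robot.camera(c); cv2.imwrite('pics/'+name,d['frame'][:,:,::-1]); return d
def foc(d): return 210/np.tan(np.radians(d['vfov']/2))
def ray(d,uv):
    f=foc(d); M=d['world_to_cam']; p=(np.array(uv)-[d['cx'],d['cy']])
    if d.get('fish'):
        r=np.hypot(*p); t=r/f; v=np.r_[p/max(r,1e-9)*np.sin(t),np.cos(t)]
    else: v=np.r_[p/f,1]
    Rm=M[:3,:3]; o=-Rm.T@M[:3,3]; return o,Rm.T@v
def atz(d,uv,z):
    o,v=ray(d,uv); return o+v*(z-o[2])/v[2]
def proj(d,P):
    P=np.atleast_2d(P); f=foc(d); M=d['world_to_cam']; c=P@M[:3,:3].T+M[:3,3]
    if d.get('fish'):
        r=np.hypot(c[:,0],c[:,1]); t=np.arctan2(r,c[:,2]); return c[:,:2]/r[:,None]*t[:,None]*f+[d['cx'],d['cy']]
    return c[:,:2]/c[:,2:]*f+[d['cx'],d['cy']]
E
python3 - <<'E'
from h import *
import pickle
D={}
for c in ['scene','top']:
    d=save(c,c+'0.png'); D[c]=d
    print(c,d['vfov'],d['cx'],d['cy'],np.round(d['world_to_cam'],3).tolist())
    for t in ['drawer','pad','doughnut','snowflake','snow_top','camera','lens','spoons','biscuit_tin','ring_cutter','bowl','jar','scraper']:
        try:
            for s in robot.silhouettes(c,t): print(t,round(s['score'],2),np.round(s['uv']).tolist(),int(s['pixels'].sum()))
        except Exception as e: print(t,e)
pickle.dump(D,open('D0.pkl','wb'))
print(robot.sense())
a,b=[cv2.imread(f'pics/{c}0.png') for c in('scene','top')]
E
```

```text
pics
scene 48.74089785774293 272.27229353483335 208.7646034132967 [[0.323, 0.946, -0.014, -164.591], [0.578, -0.209, -0.789, -182.313], [-0.75, 0.246, -0.614, 1849.565], [0.0, 0.0, 0.0, 1.0]]
drawer 0.98 [305.0, 221.0] 5185
pad 0.67 [270.0, 245.0] 363
doughnut 0.7 [170.0, 246.0] 522
snowflake 0.92 [300.0, 230.0] 365
snowflake 0.64 [380.0, 270.0] 523
snow_top 0.85 [298.0, 230.0] 352
snow_top 0.74 [379.0, 271.0] 508
snow_top 0.41 [166.0, 246.0] 474
camera 0.95 [153.0, 330.0] 1270
camera 0.85 [205.0, 299.0] 1868
lens 0.83 [153.0, 320.0] 507
lens 0.7 [202.0, 281.0] 772
spoons 0.69 [330.0, 221.0] 171
spoons 0.45 [298.0, 232.0] 347
biscuit_tin 0.69 [330.0, 279.0] 1781
ring_cutter 0.93 [119.0, 283.0] 429
jar 0.97 [427.0, 212.0] 1128
scraper 0.69 [330.0, 278.0] 1787
scraper 0.64 [374.0, 186.0] 393
top 55.77215010841215 280.1484819410723 207.00388382294702 [[-0.007, -1.0, 0.001, 2.42], [-0.973, 0.006, -0.232, 586.848], [0.232, -0.003, -0.973, 1344.785], [0.0, 0.0, 0.0, 1.0]]
drawer 0.57 [244.0, 234.0] 4587
drawer 0.3 [254.0, 164.0] 872
pad 0.58 [284.0, 231.0] 493
pad 0.41 [220.0, 235.0] 225
d
[... 618 characters left out ...]
: array([ 1.10896906e+00,  4.23112598e-01,  1.62991337e+00, -3.20590839e-06,
        1.08860095e+00, -1.89910725e-02]), 'qd': array([ 8.66050178e-06,  4.92114352e-04,  9.72297121e-04,  2.69462841e-04,
       -2.02379823e-04, -1.22025580e-03]), 'tau': array([ 3.11939239e-04, -5.57337856e+01, -2.82148933e+01, -2.86179784e-04,
        7.42238099e-04,  9.08390632e-06]), 'ee_pos': array([267.77604249, 564.70278134, 231.30592596]), 'tool_rot': array([ 2.19612594e-01,  9.75587161e-01, -1.69777779e-05, -2.69988569e-06]), 'contact_force': array([ 0.12803123,  0.21531088, -0.59097923]), 'torque': array([ 0.01837196, -0.03753452,  0.02555929]), 'gripper_force': 0.0, 'gripper_width': 0.9991222674637654}
```

Run:
```python
import cv2
a=cv2.imread('pics/scene0.png');b=cv2.imread('pics/top0.png')
cv2.imwrite('pics/s1.png',cv2.resize(a[150:390,80:400],(800,600),interpolation=cv2.INTER_CUBIC))
cv2.imwrite('pics/t1.png',cv2.resize(b[120:330,150:430],(800,600),interpolation=cv2.INTER_CUBIC))
```

```text
(no output)
```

View pics/s1.png

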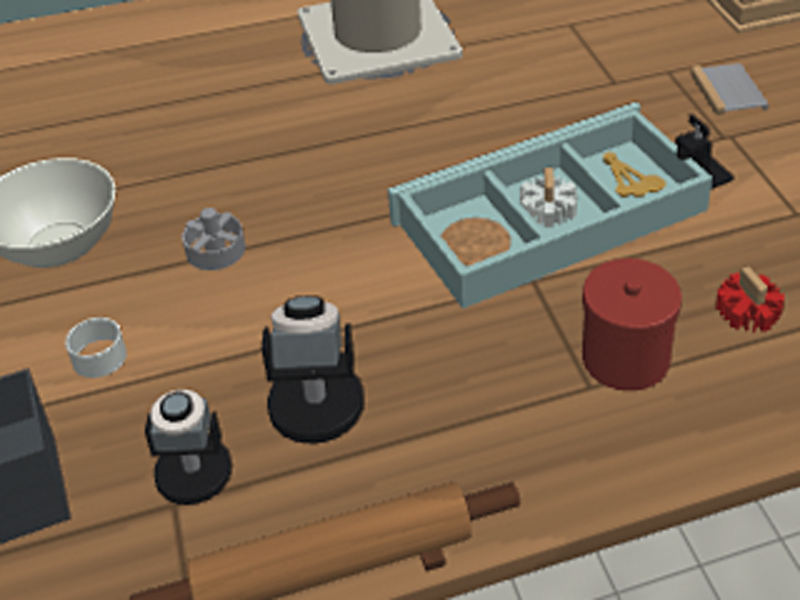

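View pics/t1.png

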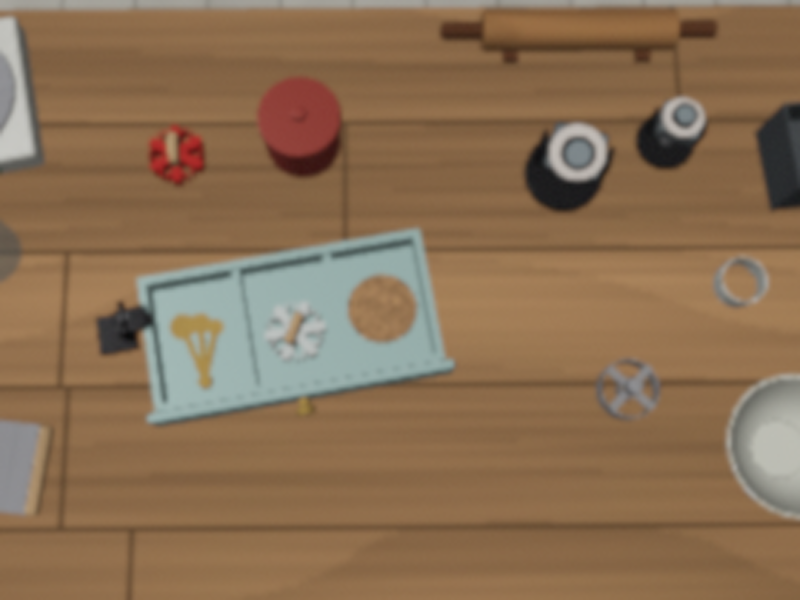

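```bash
cat > fit.py <<'E'
from h import *
from scipy.optimize import minimize
def circ(r,z,n=48):
    a=np.linspace(0,2*np.pi,n,endpoint=False); return np.c_[r*np.cos(a),r*np.sin(a),np.full(n,z)]
def hullmask(d,P):
    m=np.zeros((420*4,560*4),np.uint8)
    q=cv2.convexHull((proj(d,P)*4+2).astype(np.int32).reshape(-1,1,2)); cv2.fillConvexPoly(m,q,1)
    return cv2.resize(m.astype(np.float32),(560,420),interpolation=cv2.INTER_AREA)
def iou(d,P,mask):
    m=hullmask(d,P); k=np.zeros((420,560),np.uint8); ys,xs=np.nonzero(mask)
    cv2.fillConvexPoly(k,cv2.convexHull(np.c_[xs,ys].astype(np.int32).reshape(-1,1,2)),1)
    return np.minimum(m,k).sum()/np.maximum(m,k).sum()
def place(M,x):
    c,s=(np.cos(x[2]),np.sin(x[2])) if len(x)>2 else (1,0)
    return M@np.array([[c,s,0],[-s,c,0],[0,0,1]])+[x[0],x[1],0]
def fit(M,views,x0,steps):
    f=lambda x:-sum(iou(d,place(M,x),m) for d,m in views)/len(views)
    S=np.array([x0]+[np.array(x0)+np.eye(len(x0))[i]*steps[i] for i in range(len(x0))])
    r=minimize(f,x0,method='Nelder-Mead',options=dict(initial_simplex=S,xatol=.05,fatol=1e-5)); return r.x,-r.fun
dough=np.r_[circ(37,0),circ(37,33),circ(10,63)]
drawer=np.array([[x,y,z] for x in(-95,85) for y in(-180,180) for z in(0,55)],float)
tin=np.r_[circ(53,0),circ(53,110)]
E
python3 - <<'E'
from fit import *
import pickle
D=pickle.load(open('D0.pkl','rb'))
t,s=D['top'],D['scene']
print('dough',atz(t,[370,256],33),atz(s,[165,247],20))
for n,uv,z in [('pad',(284,228),13),('snow',(253,235),50),('camfoot',(347,187),0),('head',(352,173),140),('smallhead',(389,161),100),('tin',(256,164),110),('red',(212,174),30),('ring',(409,218),30)]: print(n,np.round(atz(t,uv,z)))
# drawer corners (top rim z=55) from top picture crop px
cr=lambda p:(150+p[0]*.35,120+p[1]*.35)
for p in [(138,278),(420,231),(443,362),(152,415)]: print(np.round(atz(t,cr(p),55)))
print('lens scene',[np.round(atz(s,(80+305/2.5,150+307/2.5),z)) for z in (140,160)])
for c in('top','scene'):
    pass
m={c:robot.silhouettes(c,'doughnut')[0]['pixels'] for c in('top','scene')}
for v in (['top'],['scene'],['top','scene']):
    print(v,fit(dough,[(D[c],m[c]) for c in v],[500,-200],[10,10]))
m={c:max(robot.silhouettes(c,'drawer'),key=lambda q:q['score'])['pixels'] for c in('top','scene')}
# clamp is black, remains out
for v in (['top'],['scene'],['top','scene']):
    print(v,fit(drawer,[(D[c],m[c]) for c in v],[530,80,.17],[10,10,.05]))
E
```

```text
dough [ 414.42243211 -319.56088177   33.        ] [ 430.73055082 -323.35637934   20.        ]
pad [521. -15.  13.]
snow [490.  96.  50.]
camfoot [ 680. -255.    0.]
head [ 689. -250.  140.]
smallhead [ 746. -393.  100.]
tin [734.  83. 110.]
red [725. 252.  30.]
ring [ 552. -470.   30.]
[554. 291.  55.]
[613. -63.  55.]
[446. -88.  55.]
[384. 267.  55.]
lens scene [array([ 698., -251.,  140.]), array([ 718., -253.,  160.])]
['top'] (array([ 500., -200.]), np.float64(0.0))
['scene'] (array([ 500., -200.]), np.float64(0.0))
['top', 'scene'] (array([ 500., -200.]), np.float64(0.0))
['top'] (array([4.99066580e+02, 1.03173551e+02, 1.86284992e-01]), np.float64(0.8534867167472839))
['scene'] (array([5.06609091e+02, 1.01219687e+02, 1.69845027e-01]), np.float64(0.8872528076171875))
['top', 'scene'] (array([5.02248568e+02, 1.02487941e+02, 1.89874716e-01]), np.float64(0.8635393381118774))
```

```bash
cat > plan.py <<'E'
from h import *
def down(yaw,tilt=0,az=0):
    """tool with x axis at angle yaw (world), z down"""
    c,s=np.cos(yaw),np.sin(yaw)
    return R.from_matrix(np.array([[c,s,0],[s,-c,0],[0,0,-1]]).T)
def plan(p,Rt,n,p0=None,R0=None):
    s=robot.sense()
    p0=s['ee_pos'] if p0 is None else p0; R0=R.from_quat(s['tool_rot']) if R0 is None else R0
    w=(R0.inv()*Rt).as_rotvec()/n
    A=sum((R0*R.from_rotvec(k*w)).as_matrix() for k in range(n))
    d=np.linalg.solve(A,np.array(p)-p0)
    print('rows',n,'xyz',np.round(d/200,4),'w',np.round(w/np.pi,4),'| mm/row %.1f deg/row %.2f'%(np.linalg.norm(d),np.degrees(np.linalg.norm(w))))
E
python3 - <<'E'
from plan import *
d=robot.camera('wrist'); print(d['vfov'],d['cx'],d['cy'])
s=robot.sense(); M=d['world_to_cam']; print('cam pos in tool',R.from_quat(s['tool_rot']).inv().apply(-M[:3,:3].T@M[:3,3]-s['ee_pos']), 'cam z in tool',R.from_quat(s['tool_rot']).inv().apply(M[2,:3]))
plan([405,-310,230],down(np.radians(53.7)),32)
plan([405,-310,230],down(np.radians(53.7)),24)
E
```

```text
65.70646984690485 276.8452370558401 213.47358602829138
cam pos in tool [  70.41834479   -0.42863727 -142.70713197] cam z in tool [-0.27590459  0.00107122  0.96118443]
rows 32 xyz [-0.1569 -0.0188  0.0002] w [ 0.     -0.      0.0175] | mm/row 31.6 deg/row 3.15
rows 24 xyz [-0.2089 -0.0269  0.0003] w [ 0.     -0.      0.0234] | mm/row 42.1 deg/row 4.21
```

>>> {"name": "drive_tool", "arguments": {"commands": [{"x": -0.157, "y": -0.019, "wz": 0.0175}, {"x": -0.157, "y": -0.019, "wz": 0.0175}, {"x": -0.157, "y": -0.019, "wz": 0.0175}, {"x": -0.157, "y": -0.019, "wz": 0.0175}, {"x": -0.157, "y": -0.019, "wz": 0.0175}, {"x": -0.157, "y": -0.019, "wz": 0.0175}, {"x": -0.157, "y": -0.019, "wz": 0.0175}, {"x": -0.157, "y": -0.019, "wz": 0.0175}], "gripper": 0.6}}

```text
invalid input
```

>>> {"name": "drive_tool", "arguments": {"commands": [{"x": -0.157, "y": -0.019, "wz": 0.0175}, {"x": -0.157, "y": -0.019, "wz": 0.0175}, {"x": -0.157, "y": -0.019, "wz": 0.0175}, {"x": -0.157, "y": -0.019, "wz": 0.0175}, {"x": -0.157, "y": -0.019, "wz": 0.0175}, {"x": -0.157, "y": -0.019, "wz": 0.0175}, {"x": -0.157, "y": -0.019, "wz": 0.0175}, {"x": -0.157, "y": -0.019, "wz": 0.0175}]}}

```text
invalid input
```

Run:
```python
from plan import *
import pickle
d=save('wrist','w1.png'); d['fish']=1; pickle.dump(d,open('W1.pkl','wb'))
plan([405,-310,230],down(np.radians(53.7)),16)
for t in ['drawer','pad','snowflake','snow_top']:
    for s in robot.silhouettes('wrist',t): print(t,round(s['score'],2),np.round(s['uv']).tolist(),int(s['pixels'].sum()))
```

```text
rows 16 xyz [-0.3124 -0.0461  0.0004] w [-0.    -0.     0.035] | mm/row 63.2 deg/row 6.31
drawer 0.74 [116.0, 391.0] 1270
snowflake 0.68 [98.0, 414.0] 425
snow_top 0.96 [98.0, 411.0] 429
```

View pics/w1.png

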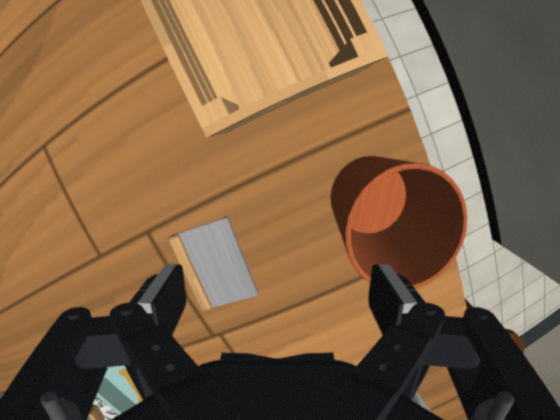

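The picture shows the start view: fingers around (160,290) and (400,290), scraper at (215,265), drawer corner at the lower left. The move was refused, so I'll give all six fields per row.

>>> {"name": "drive_tool", "arguments": {"commands": [{"x": -0.157, "y": -0.019, "z": 0, "wx": 0, "wy": 0, "wz": 0.0175}, {"x": -0.157, "y": -0.019, "z": 0, "wx": 0, "wy": 0, "wz": 0.0175}, {"x": -0.157, "y": -0.019, "z": 0, "wx": 0, "wy": 0, "wz": 0.0175}, {"x": -0.157, "y": -0.019, "z": 0, "wx": 0, "wy": 0, "wz": 0.0175}, {"x": -0.157, "y": -0.019, "z": 0, "wx": 0, "wy": 0, "wz": 0.0175}, {"x": -0.157, "y": -0.019, "z": 0, "wx": 0, "wy": 0, "wz": 0.0175}, {"x": -0.157, "y": -0.019, "z": 0, "wx": 0, "wy": 0, "wz": 0.0175}, {"x": -0.157, "y": -0.019, "z": 0, "wx": 0, "wy": 0, "wz": 0.0175}], "gripper": 0.6}}

```text
time_s: 2.57
ee_pos: [451.6, 391.5, 231.4]
tool_rot: [0.428, 0.904, 0.0, 0.0]
contact_force: [-0.1, 0.3, 0.3]
gripper_width: 0.598
gripper_force: 0.0
```

>>> {"name": "drive_tool", "arguments": {"commands": [{"x": -0.157, "y": -0.019, "z": 0, "wx": 0, "wy": 0, "wz": 0.0175}, {"x": -0.157, "y": -0.019, "z": 0, "wx": 0, "wy": 0, "wz": 0.0175}, {"x": -0.157, "y": -0.019, "z": 0, "wx": 0, "wy": 0, "wz": 0.0175}, {"x": -0.157, "y": -0.019, "z": 0, "wx": 0, "wy": 0, "wz": 0.0175}, {"x": -0.157, "y": -0.019, "z": 0, "wx": 0, "wy": 0, "wz": 0.0175}, {"x": -0.157, "y": -0.019, "z": 0, "wx": 0, "wy": 0, "wz": 0.0175}, {"x": -0.157, "y": -0.019, "z": 0, "wx": 0, "wy": 0, "wz": 0.0175}, {"x": -0.157, "y": -0.019, "z": 0, "wx": 0, "wy": 0, "wz": 0.0175}]}}

```text
time_s: 3.23
ee_pos: [543.0, 157.5, 231.4]
tool_rot: [0.615, 0.788, 0.0, 0.0]
contact_force: [-0.8, -0.3, 0.4]
gripper_width: 0.601
gripper_force: 0.0
```

Run:
```python
from plan import *
import pickle
d=save('wrist','w2.png'); d['fish']=1
S={}
for t in ['drawer','pad','snowflake']:
    S[t]=robot.silhouettes('wrist',t)
    for s in S[t]: print(t,round(s['score'],2),np.round(s['uv']).tolist(),int(s['pixels'].sum()),np.round(atz(d,s['uv'],{'drawer':30,'pad':13,'snowflake':40}[t])))
pickle.dump((d,S),open('W2.pkl','wb'))
plan([405,-310,230],down(np.radians(53.7)),16)
```

```text
drawer 0.76 [243.0, 167.0] 38728 [502. 171.  30.]
pad 0.95 [240.0, 310.0] 1797 [536. -14.  13.]
snowflake 0.89 [222.0, 231.0] 3165 [496.  99.  40.]
snowflake 0.83 [446.0, 146.0] 2743 [714. 256.  40.]
rows 16 xyz [-0.1565 -0.0189  0.0004] w [ 0.     -0.      0.0175] | mm/row 31.5 deg/row 3.15
```

View pics/w2.png

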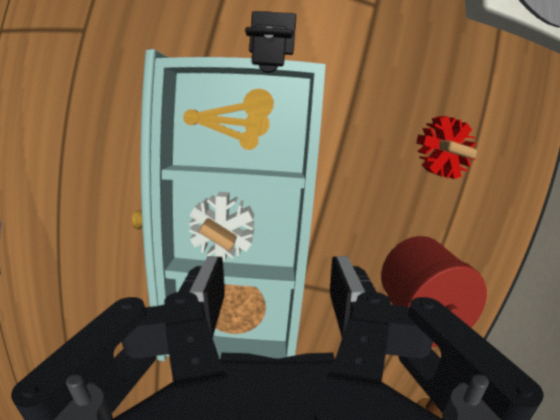

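>>> {"name": "drive_tool", "arguments": {"commands": [{"x": -0.157, "y": -0.019, "z": 0, "wx": 0, "wy": 0, "wz": 0.0175}, {"x": -0.157, "y": -0.019, "z": 0, "wx": 0, "wy": 0, "wz": 0.0175}, {"x": -0.157, "y": -0.019, "z": 0, "wx": 0, "wy": 0, "wz": 0.0175}, {"x": -0.157, "y": -0.019, "z": 0, "wx": 0, "wy": 0, "wz": 0.0175}, {"x": -0.157, "y": -0.019, "z": 0, "wx": 0, "wy": 0, "wz": 0.0175}, {"x": -0.157, "y": -0.019, "z": 0, "wx": 0, "wy": 0, "wz": 0.0175}, {"x": -0.157, "y": -0.019, "z": 0, "wx": 0, "wy": 0, "wz": 0.0175}, {"x": -0.157, "y": -0.019, "z": 0, "wx": 0, "wy": 0, "wz": 0.0175}]}}

```text
time_s: 4.1
ee_pos: [526.6, -91.5, 231.5]
tool_rot: [0.771, 0.636, 0.0, 0.0]
contact_force: [0.4, -0.2, -0.1]
gripper_width: 0.601
gripper_force: 0.0
```

Run:
```python
from plan import *
import pickle
d=save('wrist','w3.png'); d['fish']=1
S={}
zz={'drawer':30,'pad':13,'snowflake':40,'doughnut':33,'camera':0,'lens':140}
for t in ['doughnut','pad','camera','lens']:
    S[t]=robot.silhouettes('wrist',t)
    for s in S[t]: print(t,round(s['score'],2),np.round(s['uv']).tolist(),int(s['pixels'].sum()),np.round(atz(d,s['uv'],zz[t])))
pickle.dump((d,S),open('W3.pkl','wb'))
```

```text
doughnut 0.9 [236.0, 341.0] 797 [ 436. -280.   33.]
pad 0.82 [260.0, 118.0] 5051 [523. -14.  13.]
camera 0.92 [446.0, 286.0] 5491 [ 739. -281.   -0.]
camera 0.62 [434.0, 351.0] 65 [ 726. -404.    0.]
lens 0.91 [472.0, 302.0] 1893 [ 696. -213.  140.]
```

View pics/w3.png

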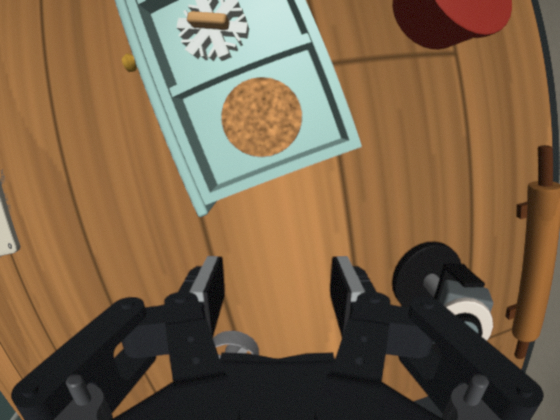

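The image shows the pad clear at (262,118), the tin snowflake at (212,25), doughnut half-hidden at (236,345) and the large camera at (455,300).

>>> {"name": "drive_tool", "arguments": {"commands": [{"x": -0.157, "y": -0.019, "z": 0, "wx": 0, "wy": 0, "wz": 0.0175}, {"x": -0.157, "y": -0.019, "z": 0, "wx": 0, "wy": 0, "wz": 0.0175}, {"x": -0.157, "y": -0.019, "z": 0, "wx": 0, "wy": 0, "wz": 0.0175}, {"x": -0.157, "y": -0.019, "z": 0, "wx": 0, "wy": 0, "wz": 0.0175}, {"x": -0.157, "y": -0.019, "z": 0, "wx": 0, "wy": 0, "wz": 0.0175}, {"x": -0.157, "y": -0.019, "z": 0, "wx": 0, "wy": 0, "wz": 0.0175}, {"x": -0.157, "y": -0.019, "z": 0, "wx": 0, "wy": 0, "wz": 0.0175}, {"x": -0.157, "y": -0.019, "z": 0, "wx": 0, "wy": 0, "wz": 0.0175}]}}

```text
time_s: 5.02
ee_pos: [405.6, -311.2, 231.5]
tool_rot: [0.892, 0.453, 0.0, 0.0]
contact_force: [0.3, -0.1, -0.5]
gripper_width: 0.6
gripper_force: 0.0
```

Run:
```python
from plan import *
from fit import *
import pickle
d=save('wrist','w4.png'); d['fish']=1
S={}
zz={'drawer':30,'pad':13,'snowflake':40,'doughnut':33,'camera':0,'lens':140}
for t in ['doughnut','camera','lens','ring_cutter']:
    S[t]=robot.silhouettes('wrist',t)
    for s in S[t]: print(t,round(s['score'],2),np.round(s['uv']).tolist(),int(s['pixels'].sum()),np.round(atz(d,s['uv'],zz.get(t,20))))
pickle.dump((d,S),open('W4.pkl','wb'))
D=pickle.load(open('D0.pkl','rb'))
m=S['doughnut'][0]['pixels']
print(fit(dough,[(d,m)],[420,-320],[8,8]))
```

```text
doughnut 0.72 [291.0, 190.0] 2224 [ 416. -321.   33.]
camera 0.89 [526.0, 89.0] 3400 [ 773. -401.    0.]
camera 0.65 [460.0, 20.0] 4559 [ 724. -271.    0.]
camera 0.32 [493.0, 10.0] 1253 [ 788. -283.   -0.]
lens 0.96 [546.0, 91.0] 1048 [ 676. -360.  140.]
lens 0.7 [491.0, 12.0] 1221 [ 657. -272.  140.]
ring_cutter 0.63 [453.0, 225.0] 1463 [ 559. -481.   20.]
(array([ 417.42843322, -319.6931808 ]), np.float64(0.9650072455406189))
```

View pics/w4.png

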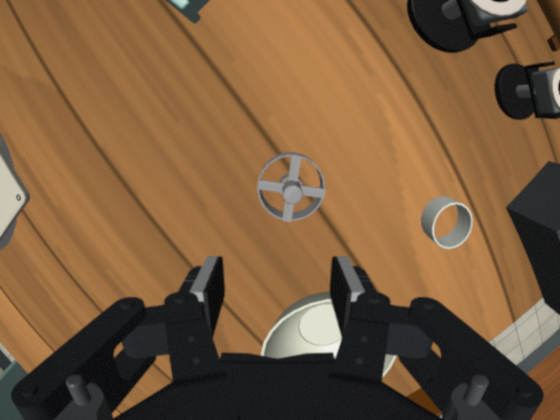

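The doughnut stands alone at (291,190) under the gripper; the fit gives (417.4, -319.7) at overlap 0.965. Candidates to confuse: ring cutter (450,222), no cross/post – excluded. Snowflake: tin in the drawer (222,228 in w2) vs red (447,147) – the tin one.

>>> {"name": "drive_tool", "arguments": {"commands": [{"x": 0, "y": 0.036, "z": 0.15, "wx": 0, "wy": 0, "wz": 0}, {"x": 0, "y": 0.036, "z": 0.15, "wx": 0, "wy": 0, "wz": 0}, {"x": 0, "y": 0, "z": 0.15, "wx": 0, "wy": 0, "wz": 0}, {"x": 0, "y": 0, "z": 0.15, "wx": 0, "wy": 0, "wz": 0}, {"x": 0, "y": 0, "z": 0.15, "wx": 0, "wy": 0, "wz": 0}, {"x": 0, "y": 0, "z": 0.1, "wx": 0, "wy": 0, "wz": 0}, {"x": 0, "y": 0, "z": 0.08, "wx": 0, "wy": 0, "wz": 0}, {"x": 0, "y": 0, "z": 0.035, "wx": 0, "wy": 0, "wz": 0}]}}

```text
time_s: 5.93
ee_pos: [416.9, -317.4, 36.0]
tool_rot: [0.891, 0.454, -0.001, -0.002]
contact_force: [0.1, 0.3, 0.4]
gripper_width: 0.597
gripper_force: 0.0
```

>>> {"name": "drive_tool", "arguments": {"commands": [{"x": 0, "y": 0, "z": 0, "wx": 0, "wy": 0, "wz": 0}, {"x": 0, "y": 0, "z": 0, "wx": 0, "wy": 0, "wz": 0}, {"x": 0, "y": 0, "z": 0, "wx": 0, "wy": 0, "wz": 0}, {"x": 0, "y": 0, "z": 0, "wx": 0, "wy": 0, "wz": 0}, {"x": 0, "y": 0, "z": 0, "wx": 0, "wy": 0, "wz": 0}, {"x": 0, "y": 0, "z": 0, "wx": 0, "wy": 0, "wz": 0}, {"x": 0, "y": 0, "z": 0, "wx": 0, "wy": 0, "wz": 0}, {"x": 0, "y": 0, "z": 0, "wx": 0, "wy": 0, "wz": 0}], "gripper": 0}}

```text
time_s: 6.6
ee_pos: [417.2, -320.1, 39.2]
tool_rot: [0.892, 0.453, 0.0, 0.001]
contact_force: [0.7, 1.3, 7.0]
gripper_width: 0.209
gripper_force: 59.2
```

Run:
```python
from plan import *
s=robot.sense(); p=s['ee_pos']; p[2]=139
plan([523,-14,139],down(np.radians(90)),12,p0=p)
```

```text
rows 12 xyz [ 0.1372 -0.0013 -0.    ] w [ 0.      0.     -0.0168] | mm/row 27.4 deg/row 3.02
```

>>> {"name": "drive_tool", "arguments": {"commands": [{"x": 0, "y": 0, "z": -0.05, "wx": 0, "wy": 0, "wz": 0}, {"x": 0, "y": 0, "z": -0.15, "wx": 0, "wy": 0, "wz": 0}, {"x": 0, "y": 0, "z": -0.15, "wx": 0, "wy": 0, "wz": 0}, {"x": 0, "y": 0, "z": -0.15, "wx": 0, "wy": 0, "wz": 0}, {"x": 0.137, "y": -0.0013, "z": 0, "wx": 0, "wy": 0, "wz": -0.0168}, {"x": 0.137, "y": -0.0013, "z": 0, "wx": 0, "wy": 0, "wz": -0.0168}, {"x": 0.137, "y": -0.0013, "z": 0, "wx": 0, "wy": 0, "wz": -0.0168}, {"x": 0.137, "y": -0.0013, "z": 0, "wx": 0, "wy": 0, "wz": -0.0168}]}}

```text
time_s: 7.27
ee_pos: [473.6, -225.5, 139.3]
tool_rot: [0.839, 0.545, 0.0, 0.001]
contact_force: [1.5, 0.2, -0.3]
gripper_width: 0.21
gripper_force: 59.0
```

>>> {"name": "drive_tool", "arguments": {"commands": [{"x": 0.137, "y": -0.0013, "z": 0, "wx": 0, "wy": 0, "wz": -0.0168}, {"x": 0.137, "y": -0.0013, "z": 0, "wx": 0, "wy": 0, "wz": -0.0168}, {"x": 0.137, "y": -0.0013, "z": 0, "wx": 0, "wy": 0, "wz": -0.0168}, {"x": 0.137, "y": -0.0013, "z": 0, "wx": 0, "wy": 0, "wz": -0.0168}, {"x": 0.137, "y": -0.0013, "z": 0, "wx": 0, "wy": 0, "wz": -0.0168}, {"x": 0.137, "y": -0.0013, "z": 0, "wx": 0, "wy": 0, "wz": -0.0168}, {"x": 0.137, "y": -0.0013, "z": 0, "wx": 0, "wy": 0, "wz": -0.0168}, {"x": 0.137, "y": -0.0013, "z": 0, "wx": 0, "wy": 0, "wz": -0.0168}]}}

```text
time_s: 7.93
ee_pos: [521.9, -12.9, 138.9]
tool_rot: [0.706, 0.709, 0.0, 0.0]
contact_force: [0.2, 1.4, -1.7]
gripper_width: 0.211
gripper_force: 58.9
```

Run:
```python
from plan import *
from fit import *
import pickle
disk=circ(45,13)
for w in ('W2','W3'):
    d,S=pickle.load(open(w+'.pkl','rb')); print(w,fit(disk,[(d,S['pad'][0]['pixels'])],[521,-14],[8,8]))
d=save('wrist','w5.png'); d['fish']=1
S={}
for t in ['doughnut','drawer','pad','snowflake','lens']:
    S[t]=robot.silhouettes('wrist',t)
    for s in S[t]: print(t,round(s['score'],2),np.round(s['uv']).tolist(),int(s['pixels'].sum()))
pickle.dump((d,S),open('W5.pkl','wb'))
print(robot.sense()['ee_pos'],robot.sense()['contact_force'])
```

```text
W2 (array([535.05797179, -19.02014634]), np.float64(0.6275801658630371))
W3 (array([524.13476381, -12.49883454]), np.float64(0.9832011461257935))
doughnut 0.77 [276.0, 254.0] 8146
drawer 0.87 [245.0, 125.0] 52592
snowflake 0.74 [238.0, 73.0] 6074
snowflake 0.43 [524.0, 106.0] 9057
[521.76398453 -14.60544282 138.60881894] [-0.20018316 -0.27585544 -0.90263012]
```

View pics/w5.png

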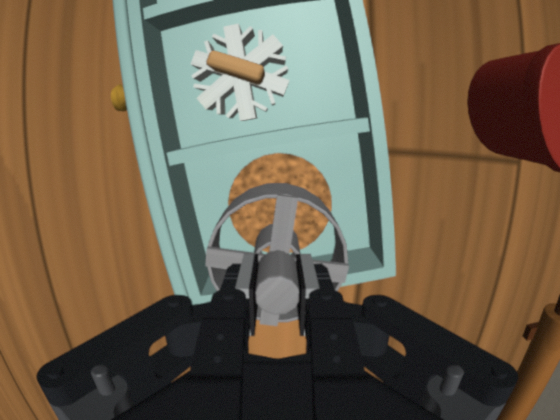

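Run:
```python
from h import *
import pickle
d,S=pickle.load(open('W5.pkl','rb'))
print([np.round(atz(d,u,13),1) for u in((229,200),(331,200),(280,154))])
print(proj(d,[[524.1-45,-12.5,13],[524.1+45,-12.5,13],[524.1,32.5,13]]).round())
```

```text
[array([480.6,  -8. ,  13. ]), array([568. ,  -7.7,  13. ]), array([524. ,  31.2,  13. ])]
[[227. 205.]
 [332. 205.]
 [280. 152.]]
```

>>> {"name": "drive_tool", "arguments": {"commands": [{"x": 0.0105, "y": 0.0115, "z": 0, "wx": 0, "wy": 0, "wz": 0}, {"x": 0, "y": 0, "z": 0.09, "wx": 0, "wy": 0, "wz": 0}, {"x": 0, "y": 0, "z": 0.09, "wx": 0, "wy": 0, "wz": 0}, {"x": 0, "y": 0, "z": 0.08, "wx": 0, "wy": 0, "wz": 0}, {"x": 0, "y": 0, "z": 0.07, "wx": 0, "wy": 0, "wz": 0}, {"x": 0, "y": 0, "z": 0.05, "wx": 0, "wy": 0, "wz": 0}, {"x": 0, "y": 0, "z": 0.03, "wx": 0, "wy": 0, "wz": 0}, {"x": 0, "y": 0, "z": 0, "wx": 0, "wy": 0, "wz": 0}]}}

```text
time_s: 8.9
ee_pos: [523.6, -12.3, 55.3]
tool_rot: [0.707, 0.707, -0.001, -0.001]
contact_force: [-0.5, 0.1, -1.1]
gripper_width: 0.208
gripper_force: 58.9
```

>>> {"name": "drive_tool", "arguments": {"commands": [{"x": 0, "y": 0, "z": 0.003, "wx": 0, "wy": 0, "wz": 0}, {"x": 0, "y": 0, "z": 0.002, "wx": 0, "wy": 0, "wz": 0}, {"x": 0, "y": 0, "z": 0.002, "wx": 0, "wy": 0, "wz": 0}, {"x": 0, "y": 0, "z": 0.002, "wx": 0, "wy": 0, "wz": 0}, {"x": 0, "y": 0, "z": 0.002, "wx": 0, "wy": 0, "wz": 0}, {"x": 0, "y": 0, "z": 0.002, "wx": 0, "wy": 0, "wz": 0}, {"x": 0, "y": 0, "z": 0.002, "wx": 0, "wy": 0, "wz": 0}, {"x": 0, "y": 0, "z": 0, "wx": 0, "wy": 0, "wz": 0}]}}

```text
time_s: 9.57
ee_pos: [524.2, -11.9, 53.3]
tool_rot: [0.706, 0.708, 0.0, 0.0]
contact_force: [0.2, -0.5, -1.2]
gripper_width: 0.212
gripper_force: 58.9
```

>>> {"name": "drive_tool", "arguments": {"commands": [{"x": 0, "y": 0, "z": 0.002, "wx": 0, "wy": 0, "wz": 0}, {"x": 0, "y": 0, "z": 0.002, "wx": 0, "wy": 0, "wz": 0}, {"x": 0, "y": 0, "z": 0.002, "wx": 0, "wy": 0, "wz": 0}, {"x": 0, "y": 0, "z": 0.002, "wx": 0, "wy": 0, "wz": 0}, {"x": 0, "y": 0, "z": 0, "wx": 0, "wy": 0, "wz": 0}, {"x": 0, "y": 0, "z": 0, "wx": 0, "wy": 0, "wz": 0}, {"x": 0, "y": 0, "z": 0, "wx": 0, "wy": 0, "wz": 0}, {"x": 0, "y": 0, "z": 0, "wx": 0, "wy": 0, "wz": 0}]}}

```text
time_s: 10.23
ee_pos: [524.2, -11.9, 52.3]
tool_rot: [0.706, 0.708, 0.0, 0.0]
contact_force: [-2.7, 0.7, 6.1]
gripper_width: 0.209
gripper_force: 60.0
```

>>> {"name": "drive_tool", "arguments": {"commands": [{"x": 0, "y": 0, "z": 0, "wx": 0, "wy": 0, "wz": 0}, {"x": 0, "y": 0, "z": 0, "wx": 0, "wy": 0, "wz": 0}, {"x": 0, "y": 0, "z": 0, "wx": 0, "wy": 0, "wz": 0}, {"x": 0, "y": 0, "z": -0.02, "wx": 0, "wy": 0, "wz": 0}, {"x": 0, "y": 0, "z": -0.08, "wx": 0, "wy": 0, "wz": 0}, {"x": 0, "y": 0, "z": -0.18, "wx": 0, "wy": 0, "wz": 0}, {"x": 0, "y": 0, "z": -0.2, "wx": 0, "wy": 0, "wz": 0}, {"x": 0, "y": 0, "z": -0.2, "wx": 0, "wy": 0, "wz": 0}], "gripper": 0.5}}

```text
time_s: 10.9
ee_pos: [523.4, -11.9, 188.9]
tool_rot: [0.706, 0.708, -0.001, -0.001]
contact_force: [1.2, -0.2, 0.5]
gripper_width: 0.501
gripper_force: 0.0
```

```bash
cat > bar.py <<'E'
from fit import *
bar=np.array([[x,y,z] for x in(-20,20) for y in(-6,6) for z in(24,52)],float)+[0,0,10]
star=np.r_[[[38*np.cos(k*np.pi/3+e),38*np.sin(k*np.pi/3+e),z] for k in range(6) for e in(-.1,.1) for z in(10,34)],]
def barfit(d,mask,x0):
    # wooden pixels inside the cutter's silhouette
    m=cv2.dilate(mask.astype(np.uint8),np.ones((5,5)))
    hsv=cv2.cvtColor(d['frame'],cv2.COLOR_RGB2HSV); w=(hsv[...,0]<25)&(hsv[...,1]>80)&(m>0)
    n,l,st,c=cv2.connectedComponentsWithStats(w.astype(np.uint8)); k=1+np.argmax(st[1:,4]); w=l==k
    print('bar px',st[k,4],c[k].round(1)); return fit(bar,[(d,w)],x0,[6,6,.3])
E
python3 - <<'E'
from bar import *
import pickle
for w,i in (('W2',0),('W5',0)):
    d,S=pickle.load(open(w+'.pkl','rb'))
    for a in (.3,1.2,2.4): print(w,barfit(d,S['snowflake'][i]['pixels'],[490,97,a]))
d=save('wrist','w6.png'); d['fish']=1
S={t:robot.silhouettes('wrist',t) for t in ['doughnut','snowflake','drawer','pad']}
pickle.dump((d,S),open('W6.pkl','wb'))
print([(t,round(s['score'],2),s['uv'].round() if hasattr(s['uv'],'round') else s['uv']) for t in S for s in S[t]])
du=dough+[0,0,13]
print(fit(du,[(d,S['doughnut'][0]['pixels'])],[524,-12],[5,5]))
print(robot.sense()['ee_pos'])
E
```

```text
bar px 586 [217.6 234. ]
W2 (array([ 4.92430403e+02,  9.72457766e+01, -3.62923002e-01]), np.float64(0.8050134778022766))
bar px 586 [217.6 234. ]
W2 (array([492.21127205,  97.4457258 ,   2.750507  ]), np.float64(0.809981107711792))
bar px 586 [217.6 234. ]
W2 (array([492.44251732,  98.17361505,   2.74806514]), np.float64(0.8110106587409973))
bar px 1006 [235.6  66.5]
W5 (array([ 4.91855505e+02,  9.79606940e+01, -3.74622863e-01]), np.float64(0.8345097899436951))
bar px 1006 [235.6  66.5]
W5 (array([ 4.91410210e+02,  9.80795562e+01, -3.93876730e-01]), np.float64(0.8366692662239075))
bar px 1006 [235.6  66.5]
W5 (array([491.40834068,  98.16950009,   2.74320396]), np.float64(0.8354592323303223))
[('doughnut', 0.97, [279.5, 203.3]), ('snowflake', 0.75, [242.5, 82.1]), ('drawer', 0.89, [253.3, 120.8]), ('drawer', 0.71, [242.8, 81.1]), ('pad', 0.94, [271.8, 179.5])]
(array([523.99526739, -12.00722051]), np.float64(0.9677766561508179))
[523.81080789 -11.86833947 187.78100236]
```

Run:
```python
from plan import *
plan([492,98,160],down(2.75),14)
```

```text
rows 14 xyz [0.0418 0.0114 0.0099] w [ 0.      0.     -0.0268] | mm/row 8.9 deg/row 4.82
```

>>> {"name": "drive_tool", "arguments": {"commands": [{"x": 0.042, "y": 0.0114, "z": 0.01, "wx": 0, "wy": 0, "wz": -0.0268}, {"x": 0.042, "y": 0.0114, "z": 0.01, "wx": 0, "wy": 0, "wz": -0.0268}, {"x": 0.042, "y": 0.0114, "z": 0.01, "wx": 0, "wy": 0, "wz": -0.0268}, {"x": 0.042, "y": 0.0114, "z": 0.01, "wx": 0, "wy": 0, "wz": -0.0268}, {"x": 0.042, "y": 0.0114, "z": 0.01, "wx": 0, "wy": 0, "wz": -0.0268}, {"x": 0.042, "y": 0.0114, "z": 0.01, "wx": 0, "wy": 0, "wz": -0.0268}, {"x": 0.042, "y": 0.0114, "z": 0.01, "wx": 0, "wy": 0, "wz": -0.0268}, {"x": 0.042, "y": 0.0114, "z": 0.01, "wx": 0, "wy": 0, "wz": -0.0268}], "gripper": 0.4}}

```text
time_s: 11.82
ee_pos: [520.6, 56.7, 169.5]
tool_rot: [0.431, 0.902, -0.001, -0.002]
contact_force: [0.5, 0.2, 0.1]
gripper_width: 0.396
gripper_force: 0.0
```

>>> {"name": "drive_tool", "arguments": {"commands": [{"x": 0.042, "y": 0.0114, "z": 0.01, "wx": 0, "wy": 0, "wz": -0.0268}, {"x": 0.042, "y": 0.0114, "z": 0.01, "wx": 0, "wy": 0, "wz": -0.0268}, {"x": 0.042, "y": 0.0114, "z": 0.01, "wx": 0, "wy": 0, "wz": -0.0268}, {"x": 0.042, "y": 0.0114, "z": 0.01, "wx": 0, "wy": 0, "wz": -0.0268}, {"x": 0.042, "y": 0.0114, "z": 0.01, "wx": 0, "wy": 0, "wz": -0.0268}, {"x": 0.042, "y": 0.0114, "z": 0.01, "wx": 0, "wy": 0, "wz": -0.0268}, {"x": 0, "y": 0, "z": 0, "wx": 0, "wy": 0, "wz": 0}, {"x": 0, "y": 0, "z": 0, "wx": 0, "wy": 0, "wz": 0}]}}

```text
time_s: 12.48
ee_pos: [490.8, 98.4, 158.3]
tool_rot: [0.195, 0.981, -0.001, -0.001]
contact_force: [-0.2, -1.0, 0.0]
gripper_width: 0.395
gripper_force: 0.0
```

Run:
```python
from bar import *
import pickle
d=save('wrist','w7.png'); d['fish']=1
S={t:robot.silhouettes('wrist',t) for t in ['snowflake','drawer']}
pickle.dump((d,S),open('W7.pkl','wb'))
print([(t,round(s['score'],2),s['uv']) for t in S for s in S[t]])
for a in (2.5,2.9): print(barfit(d,S['snowflake'][0]['pixels'],[492,98,a]))
print(robot.sense()['ee_pos'],robot.sense()['tool_rot'])
x=[491.5,98,2.745]
im=d['frame'][:,:,::-1].copy()
for q in proj(d,place(bar,x)): cv2.circle(im,tuple(int(v) for v in q),2,(0,0,255),-1)
cv2.imwrite('pics/w7b.png',im)
```

```text
[('snowflake', 0.87, [474.7, 316.2]), ('snowflake', 0.78, [276.2, 208.4]), ('drawer', 0.76, [327.8, 177.9])]
bar px 1660 [474.6 319.5]
(array([492. ,  98. ,   2.5]), np.float64(0.0))
bar px 1660 [474.6 319.5]
(array([492. ,  98. ,   2.9]), np.float64(0.0))
[492.09019496  98.14458037 159.30766691] [ 1.94770733e-01  9.80848743e-01 -1.61072242e-04 -2.79598458e-04]
```

View pics/w7b.png

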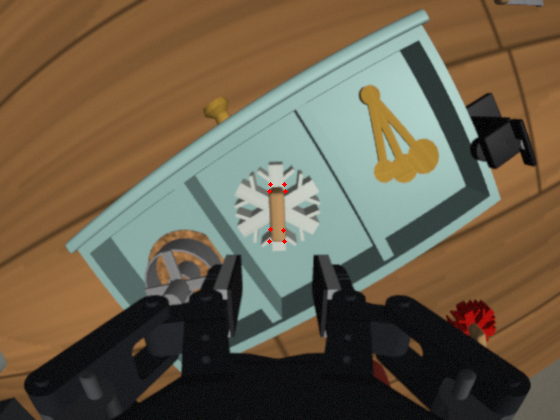

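Run:
```python
from bar import *
import pickle
d,S=pickle.load(open('W7.pkl','rb'))
s=S['snowflake'][1]['pixels']
for a in (2.65,2.85): x,v=barfit(d,s,[492,98,a]); print(x,v)
print('star',fit(np.r_[circ(38,10),circ(38,34)],[(d,s)],[492,98],[5,5]))
```

```text
bar px 729 [277.  214.3]
[491.87290226  97.74181569   2.78821027] 0.8758382201194763
bar px 729 [277.  214.3]
[493.55881597  97.21741669   2.80374686] 0.8765474557876587
star (array([492.47288698,  97.73169196]), np.float64(0.948336124420166))
```

>>> {"name": "drive_tool", "arguments": {"commands": [{"x": 0, "y": 0.002, "z": 0.1, "wx": 0, "wy": 0, "wz": -0.008}, {"x": 0, "y": 0, "z": 0.12, "wx": 0, "wy": 0, "wz": 0}, {"x": 0, "y": 0, "z": 0.12, "wx": 0, "wy": 0, "wz": 0}, {"x": 0, "y": 0, "z": 0.1, "wx": 0, "wy": 0, "wz": 0}, {"x": 0, "y": 0, "z": 0.08, "wx": 0, "wy": 0, "wz": 0}, {"x": 0, "y": 0, "z": 0.05, "wx": 0, "wy": 0, "wz": 0}, {"x": 0, "y": 0, "z": 0.027, "wx": 0, "wy": 0, "wz": 0}, {"x": 0, "y": 0, "z": 0, "wx": 0, "wy": 0, "wz": 0}]}}

```text
time_s: 13.3
ee_pos: [491.8, 98.6, 39.5]
tool_rot: [0.182, 0.983, -0.0, -0.001]
contact_force: [0.6, -0.1, -0.6]
gripper_width: 0.402
gripper_force: 0.0
```

>>> {"name": "drive_tool", "arguments": {"commands": [{"x": 0, "y": 0, "z": 0, "wx": 0, "wy": 0, "wz": 0}, {"x": 0, "y": 0, "z": 0, "wx": 0, "wy": 0, "wz": 0}, {"x": 0, "y": 0, "z": 0, "wx": 0, "wy": 0, "wz": 0}, {"x": 0, "y": 0, "z": 0, "wx": 0, "wy": 0, "wz": 0}, {"x": 0, "y": 0, "z": 0, "wx": 0, "wy": 0, "wz": 0}, {"x": 0, "y": 0, "z": 0, "wx": 0, "wy": 0, "wz": 0}, {"x": 0, "y": 0, "z": 0, "wx": 0, "wy": 0, "wz": 0}, {"x": 0, "y": 0, "z": 0, "wx": 0, "wy": 0, "wz": 0}], "gripper": 0}}

```text
time_s: 13.97
ee_pos: [492.9, 99.0, 41.3]
tool_rot: [0.181, 0.983, 0.0, 0.001]
contact_force: [0.3, -0.0, 6.2]
gripper_width: 0.127
gripper_force: 59.9
```

Run:
```python
from plan import *
s=robot.sense(); print(s['ee_pos'],s['gripper_width']); p=s['ee_pos'].copy(); p[2]+=100
plan([590,-110,280],down(0.6),20,p0=p)
```

```text
[492.90363303  98.96174478  41.27987365] 0.1265817310793896
rows 20 xyz [-0.0683  0.0184 -0.0346] w [ 0.     -0.      0.0346] | mm/row 15.8 deg/row 6.24
```

>>> {"name": "drive_tool", "arguments": {"commands": [{"x": 0, "y": 0, "z": -0.05, "wx": 0, "wy": 0, "wz": 0}, {"x": 0, "y": 0, "z": -0.13, "wx": 0, "wy": 0, "wz": 0}, {"x": 0, "y": 0, "z": -0.16, "wx": 0, "wy": 0, "wz": 0}, {"x": 0, "y": 0, "z": -0.16, "wx": 0, "wy": 0, "wz": 0}, {"x": -0.068, "y": 0.0184, "z": -0.035, "wx": 0, "wy": 0, "wz": 0.0346}, {"x": -0.068, "y": 0.0184, "z": -0.035, "wx": 0, "wy": 0, "wz": 0.0346}, {"x": -0.068, "y": 0.0184, "z": -0.035, "wx": 0, "wy": 0, "wz": 0.0346}, {"x": -0.068, "y": 0.0184, "z": -0.035, "wx": 0, "wy": 0, "wz": 0.0346}]}}

```text
time_s: 14.63
ee_pos: [546.6, 84.3, 169.8]
tool_rot: [0.392, 0.92, 0.0, 0.0]
contact_force: [-0.2, 0.4, -1.0]
gripper_width: 0.122
gripper_force: 59.0
```

>>> {"name": "drive_tool", "arguments": {"commands": [{"x": -0.068, "y": 0.0184, "z": -0.035, "wx": 0, "wy": 0, "wz": 0.0346}, {"x": -0.068, "y": 0.0184, "z": -0.035, "wx": 0, "wy": 0, "wz": 0.0346}, {"x": -0.068, "y": 0.0184, "z": -0.035, "wx": 0, "wy": 0, "wz": 0.0346}, {"x": -0.068, "y": 0.0184, "z": -0.035, "wx": 0, "wy": 0, "wz": 0.0346}, {"x": -0.068, "y": 0.0184, "z": -0.035, "wx": 0, "wy": 0, "wz": 0.0346}, {"x": -0.068, "y": 0.0184, "z": -0.035, "wx": 0, "wy": 0, "wz": 0.0346}, {"x": -0.068, "y": 0.0184, "z": -0.035, "wx": 0, "wy": 0, "wz": 0.0346}, {"x": -0.068, "y": 0.0184, "z": -0.035, "wx": 0, "wy": 0, "wz": 0.0346}]}}

```text
time_s: 15.3
ee_pos: [612.6, -2.9, 225.2]
tool_rot: [0.743, 0.67, 0.0, -0.0]
contact_force: [0.4, -0.3, -0.3]
gripper_width: 0.129
gripper_force: 59.0
```

>>> {"name": "drive_tool", "arguments": {"commands": [{"x": -0.068, "y": 0.0184, "z": -0.035, "wx": 0, "wy": 0, "wz": 0.0346}, {"x": -0.068, "y": 0.0184, "z": -0.035, "wx": 0, "wy": 0, "wz": 0.0346}, {"x": -0.068, "y": 0.0184, "z": -0.035, "wx": 0, "wy": 0, "wz": 0.0346}, {"x": -0.068, "y": 0.0184, "z": -0.035, "wx": 0, "wy": 0, "wz": 0.0346}, {"x": -0.068, "y": 0.0184, "z": -0.035, "wx": 0, "wy": 0, "wz": 0.0346}, {"x": -0.068, "y": 0.0184, "z": -0.035, "wx": 0, "wy": 0, "wz": 0.0346}, {"x": -0.068, "y": 0.0184, "z": -0.035, "wx": 0, "wy": 0, "wz": 0.0346}, {"x": -0.068, "y": 0.0184, "z": -0.035, "wx": 0, "wy": 0, "wz": 0.0346}]}}

```text
time_s: 15.97
ee_pos: [588.7, -109.7, 281.1]
tool_rot: [0.956, 0.294, -0.0, -0.0]
contact_force: [-0.1, -0.3, -1.1]
gripper_width: 0.127
gripper_force: 59.0
```

Run:
```python
from h import *
import pickle
d=save('wrist','w8.png'); d['fish']=1
S={t:robot.silhouettes('wrist',t) for t in ['camera','lens','snowflake']}
pickle.dump((d,S),open('W8.pkl','wb'))
print([(t,round(s['score'],2),s['uv'],s['pixels'].sum()) for t in S for s in S[t]])
print(robot.sense()['ee_pos'])
```

```text
[('camera', 0.86, [427.8, 178.1], np.int64(6860)), ('camera', 0.6, [505.0, 206.7], np.int64(2689)), ('lens', 0.9, [515.9, 213.4], np.int64(1433)), ('lens', 0.84, [444.4, 184.6], np.int64(3906)), ('snowflake', 0.79, [276.5, 246.3], np.int64(10627))]
[ 589.14708234 -109.04220697  280.81189178]
```

View pics/w8.png

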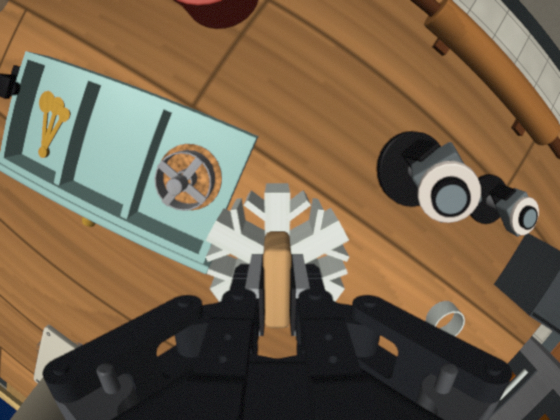

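The image shows the snowflake held between the pads (277,250), the doughnut upright on the pad at (188,180), the large camera's ring light at (448,190) with dark lens at (452,197), and the small look-alike at (520,213).

```bash
cat > seg.py <<'E'
from h import *
import pickle
def ell(d,uv,rad,sh=True):
    """white ring outer/inner contours as sub-pixel ellipses near uv"""
    k=6; x0,y0=int(uv[0]-rad),int(uv[1]-rad); x0=max(x0,0);y0=max(y0,0)
    c=d['frame'][y0:y0+2*rad,x0:x0+2*rad]; c=cv2.resize(c,None,fx=k,fy=k,interpolation=cv2.INTER_LINEAR)
    hsv=cv2.cvtColor(c,cv2.COLOR_RGB2HSV); w=((hsv[...,2]>175)&(hsv[...,1]<45)).astype(np.uint8)
    n,l,st,_=cv2.connectedComponentsWithStats(w); i=1+np.argmax(st[1:,4]); w=(l==i).astype(np.uint8)
    cs,h=cv2.findContours(w,cv2.RETR_CCOMP,cv2.CHAIN_APPROX_NONE)
    out=[]
    for q,hh in zip(cs,h[0]):
        if len(q)>80:
            e=cv2.fitEllipse(cv2.convexHull(q)); s=lambda v:(np.array(v)+.5)/k-.5
            pts=s(q[:,0,:])+[x0,y0]
            out.append(('in' if hh[3]>=0 else 'out',s(e[0])+[x0,y0],np.array(e[1])/k,e[2],pts))
    return out,c
E
python3 - <<'E'
from seg import *
d,S=pickle.load(open('W8.pkl','rb'))
o,c=ell(d,(448,192),45)
for q in o: print(q[0],q[1].round(1),q[2].round(1),round(q[3]),len(q[4]))
D=pickle.load(open('D0.pkl','rb'))
for n,uv,r in(('top',(352,173),20),('scene',(201,281),22)):
    o,c2=ell(D[n],uv,r)
    for q in o: print(n,q[0],q[1].round(1),q[2].round(1),round(q[3]),len(q[4]))
    cv2.imwrite(f'pics/c_{n}.png',cv2.resize(c2,(400,400))[:,:,::-1])
a=cv2.resize(c,(600,600))[:,:,::-1]; cv2.imwrite('pics/c8.png',a)
E
```

```text
out [449.2 191.9] [58.5 62.5] 56 1028
in [450.2 196.4] [41.9 42.9] 8 722
top out [351.7 172.6] [17.8 18.4] 55 310
top in [351.9 173.1] [14.1 14.2] 92 239
scene out [202.1 275.3] [11.9 25.8] 91 385
```

View pics/c8.png

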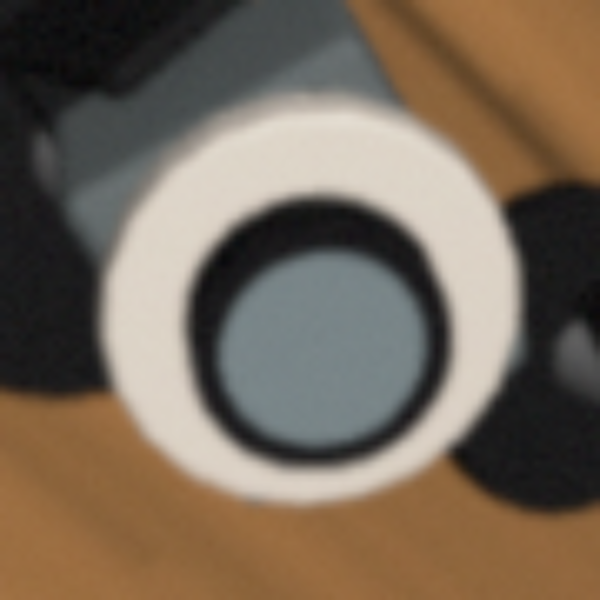

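>>> {"name": "drive_tool", "arguments": {"commands": [{"x": -0.136, "y": 0.15, "z": 0, "wx": 0, "wy": 0, "wz": 0}, {"x": -0.136, "y": 0.15, "z": 0, "wx": 0, "wy": 0, "wz": 0}, {"x": -0.136, "y": 0.15, "z": 0, "wx": 0, "wy": 0, "wz": 0}, {"x": -0.136, "y": 0.15, "z": 0, "wx": 0, "wy": 0, "wz": 0}, {"x": -0.136, "y": 0.15, "z": 0, "wx": 0, "wy": 0, "wz": 0}, {"x": -0.136, "y": 0.15, "z": 0, "wx": 0, "wy": 0, "wz": 0}, {"x": -0.136, "y": 0.15, "z": 0, "wx": 0, "wy": 0, "wz": 0}, {"x": 0, "y": 0, "z": 0, "wx": 0, "wy": 0, "wz": 0}]}}

```text
time_s: 16.83
ee_pos: [550.5, -396.0, 279.6]
tool_rot: [0.955, 0.296, -0.0, 0.001]
contact_force: [-1.5, -0.4, -1.3]
gripper_width: 0.124
gripper_force: 59.0
```

```bash
cat >> seg.py <<'E'
def glass(d,uv,rad):
    """blue-grey glass contour nearest uv"""
    k=6; x0,y0=max(int(uv[0]-rad),0),max(int(uv[1]-rad),0)
    c=cv2.resize(d['frame'][y0:y0+2*rad,x0:x0+2*rad],None,fx=k,fy=k,interpolation=cv2.INTER_LINEAR).astype(int)
    v=c.sum(2)/3; w=((v>75)&(v<160)&(c[...,2]>=c[...,0])).astype(np.uint8)
    w=cv2.morphologyEx(w,cv2.MORPH_OPEN,np.ones((9,9)))
    n,l,st,ce=cv2.connectedComponentsWithStats(w)
    t=np.array([uv[0]-x0,uv[1]-y0])*k
    g=[i for i in range(1,n) if st[i,4]>300]; i=min(g,key=lambda i:np.hypot(*(ce[i]-t)))
    q=max(cv2.findContours((l==i).astype(np.uint8),cv2.RETR_EXTERNAL,cv2.CHAIN_APPROX_NONE)[0],key=len)
    e=cv2.fitEllipse(q); return (np.array(e[0])+.5)/k-.5+[x0,y0],np.array(e[1])/k,e[2],(q[:,0,:]+.5)/k-.5+[x0,y0]
def show(d,uv,R_):
    o,_=ell(d,uv,R_)
    for q in o: print(q[0],q[1].round(1),q[2].round(1),round(q[3]),len(q[4]))
    i=[q for q in o if q[0]=='in']
    g=glass(d,i[0][1] if i else uv,R_); print('glass',g[0].round(1),g[1].round(1),round(g[2]))
    return o,g
E
python3 - <<'E'
from seg import *
d=save('wrist','w9.png'); d['fish']=1
S={t:robot.silhouettes('wrist',t) for t in ['camera','lens']}
pickle.dump((d,S),open('W9.pkl','wb'))
print([(t,round(s['score'],2),s['uv'],s['pixels'].sum()) for t in S for s in S[t]])
d8,_=pickle.load(open('W8.pkl','rb')); show(d8,(448,192),45)
for s in S['lens']: show(d,s['uv'],int(np.sqrt(s['pixels'].sum())*.75))
E
```

```text
[('camera', 0.56, [367.3, 44.5], np.int64(3986)), ('camera', 0.55, [252.6, 25.0], np.int64(4086)), ('lens', 0.95, [243.0, 8.5], np.int64(1545)), ('lens', 0.58, [377.6, 39.3], np.int64(2205))]
out [449.2 191.9] [58.5 62.5] 56 1028
in [450.2 196.4] [41.9 42.9] 8 722
glass [450.9 198.9] [28.8 31.4] 67
out [236.6   7.4] [24.7 51.1] 78 695
glass [241.   23.5] [ 5.7 12.4] 74
out [383.7  34.9] [42.1 49.4] 131 777
in [385.7  33.7] [30.3 32.8] 122 530
glass [386.9  32.8] [21.5 25. ] 133
```

>>> {"name": "drive_tool", "arguments": {"commands": [{"x": 0.1, "y": 0, "z": 0, "wx": 0, "wy": 0, "wz": 0}, {"x": 0.1, "y": 0, "z": 0, "wx": 0, "wy": 0, "wz": 0}, {"x": 0.1, "y": 0, "z": 0, "wx": 0, "wy": 0, "wz": 0}, {"x": 0.05, "y": 0, "z": 0, "wx": 0, "wy": 0, "wz": 0}, {"x": 0, "y": 0, "z": 0, "wx": 0, "wy": 0, "wz": 0}, {"x": 0, "y": 0, "z": 0, "wx": 0, "wy": 0, "wz": 0}, {"x": 0, "y": 0, "z": 0, "wx": 0, "wy": 0, "wz": 0}, {"x": 0, "y": 0, "z": 0, "wx": 0, "wy": 0, "wz": 0}]}}

```text
time_s: 17.65
ee_pos: [608.5, -350.6, 280.3]
tool_rot: [0.955, 0.297, -0.0, -0.0]
contact_force: [-0.8, -0.1, 0.0]
gripper_width: 0.126
gripper_force: 59.0
```

```bash
cat > lens.py <<'E'
from seg import *
from scipy.optimize import least_squares
def circle(c,n,r,m=90):
    u=np.cross(n,[0,1,0]); u/=np.linalg.norm(u); v=np.cross(n,u); a=np.linspace(0,2*np.pi,m,endpoint=False)
    return c+r*(np.cos(a)[:,None]*u+np.sin(a)[:,None]*v)
def unpack(p):
    n=np.array([p[3],p[4],1.]); n/=np.linalg.norm(n); return np.array(p[:3]),n,p[5],p[6]
def res(p,V,rr=34):
    c,n,h,rg=unpack(p); out=[]
    for d,ro,gl in V:
        for pts,C in ((ro,circle(c-h*n,n,rr)),(gl,circle(c,n,rg))):
            if pts is None: continue
            q=proj(d,C).astype(np.float32).reshape(-1,1,2); st=max(1,len(pts)//60)
            out+=[cv2.pointPolygonTest(q,(float(a),float(b)),True) for a,b in pts[::st][:60]]
    return np.array(out)
def solve(V,p0=(670,-245,160,-.5,0.2,10,17)):
    return least_squares(res,p0,args=(V,),loss='soft_l1',f_scale=.5,diff_step=1e-4,x_scale=[5,5,5,.1,.1,5,3])
E
python3 - <<'E'
from lens import *
d=save('wrist','w10.png'); d['fish']=1
S={t:robot.silhouettes('wrist',t) for t in ['camera','lens']}
pickle.dump((d,S),open('W10.pkl','wb'))
print([(t,round(s['score'],2),s['uv'],s['pixels'].sum()) for t in S for s in S[t]])
d8,_=pickle.load(open('W8.pkl','rb')); o8,g8=show(d8,(448,192),45)
s=min(S['lens'],key=lambda s:s['uv'][0]); o,g=show(d,s['uv'],45)
out=lambda o:max((q[4] for q in o if q[0]=='out'),key=len)
V=[(d8,out(o8),g8[3]),(d,out(o),g[3])]; pickle.dump(V,open('V.pkl','wb'))
for v in (V,V[:1],V[1:]):
    r=solve(v); c,n,h,rg=unpack(r.x); print('lens',c.round(1),'axis',n.round(3),'lean %.3f az %.3f'%(np.arccos(n[2]),np.arctan2(n[1],n[0])),'h %.1f rg %.1f rms %.2f'%(h,rg,np.sqrt(np.mean(res(r.x,v)**2))))
E
```

```text
[('camera', 0.84, [250.3, 67.0], np.int64(6643)), ('camera', 0.76, [369.5, 108.0], np.int64(3709)), ('lens', 0.95, [382.5, 105.0], np.int64(2198)), ('lens', 0.78, [246.5, 59.3], np.int64(5212))]
out [449.2 191.9] [58.5 62.5] 56 1028
in [450.2 196.4] [41.9 42.9] 8 722
glass [450.9 198.9] [28.8 31.4] 67
out [239.8  60.6] [68.  72.8] 175 1200
in [235.4  62.1] [48.4 49.3] 76 833
glass [232.7  62.7] [34.2 36.8] 167
lens [ 687.8 -249.5  141.8] axis [-0.41   0.109  0.906] lean 0.438 az 2.882 h 12.8 rg 16.3 rms 0.48
lens [ 688.8 -253.1  136.4] axis [-0.383  0.147  0.912] lean 0.423 az 2.777 h 14.4 rg 16.4 rms 0.25
lens [ 688.4 -248.3  136.7] axis [-0.406  0.112  0.907] lean 0.434 az 2.872 h 12.1 rg 16.7 rms 0.26
```

Run:
```python
from lens import *
V=pickle.load(open('V.pkl','rb'))
arcs=[]
for w,i,f in (('W8',0,lambda p:(p[:,0]<408)),('W3',0,lambda p:(p[:,0]<425))):
    d,S=pickle.load(open(w+'.pkl','rb')); m=S['camera'][i]['pixels'].astype(np.uint8)
    q=max(cv2.findContours(m,cv2.RETR_EXTERNAL,cv2.CHAIN_APPROX_NONE)[0],key=len)[:,0,:].astype(float); q=q[f(q)]; arcs.append((d,q)); print(w,len(q),q.min(0),q.max(0))
def fr(p,A,z):
    return np.concatenate([[cv2.pointPolygonTest(proj(d,circle(np.array([p[0],p[1],z]),np.array([0,0,1.]),52)).astype(np.float32).reshape(-1,1,2),(float(a),float(b)),True) for a,b in q] for d,q in A])
for z in (0,6,12):
  for A in (arcs,arcs[:1],arcs[1:]):
    r=least_squares(fr,[700,-253],args=(A,z),loss='soft_l1',diff_step=1e-4); print(z,r.x.round(1),round(r.cost,2))
# lens fit with glass only, and leave-out of white thickness
for v in ([(d,None,g) for d,_,g in V],):
    r=least_squares(lambda p:res(np.r_[p[:5],0,p[5]],v),[688,-249,140,-.45,.12,16.3],loss='soft_l1',f_scale=.5,diff_step=1e-4,x_scale=[5,5,5,.1,.1,3]); print(r.x.round(3))
# triangulated glass centre with top view
D=pickle.load(open('D0.pkl','rb'))
for d in (D['top'],D['scene']): print(proj(d,[[687.8,-249.5,141.8]]).round(1))
print(glass(D['top'],(352,173),20)[0])
try: print(glass(D['scene'],(202,275),20)[0])
except Exception as e: print(e)
```

```text
W8 96 [375. 131.] [407. 207.]
W3 101 [390. 243.] [424. 307.]
0 [ 704.3 -255.5] 192.84
0 [ 703.7 -255.4] 22.83
0 [ 705.  -255.6] 163.9
6 [ 703.3 -253. ] 195.4
6 [ 703.4 -253.5] 16.84
6 [ 703.3 -252.1] 172.03
12 [ 702.3 -250.6] 238.31
12 [ 703.1 -251.7] 13.43
12 [ 701.5 -248.6] 181.31
[ 6.87875e+02 -2.49518e+02  1.41866e+02 -4.33000e-01  1.16000e-01
  1.63000e+01]
[[352.  173.1]]
[[201.5 269.5]]
[351.96494929 173.18353907]
[201.14175542 270.75616964]
```

Run:
```python
from h import *
import pickle
d,S=pickle.load(open('W8.pkl','rb'))
m=[s for s in S['snowflake']][0]['pixels']; ys,xs=np.nonzero(m); print('top',ys.min(),xs[ys==ys.min()].mean(),'left',xs.min(),ys[xs==xs.min()].mean(),'right',xs.max(),ys[xs==xs.max()].mean())
# TCP pose of that moment: from sense right after
Rt=R.from_quat([.956,.294,0,0]); p=np.array([589.1,-109.0,280.8])
a=np.radians(60)
T=lambda P:proj(d,p+Rt.apply(P)).round(1)
for z in (9,31): print(z,T([[38,0,z],[19,-33,z],[19,33,z],[-19,-33,z],[-19,33,z]]).tolist())
print('bar top ends',T([[20,0,-21],[-20,0,-21]]))
v=d['frame'].astype(int); w=(m)&(v[...,0]>v[...,2]+40); yy,xx=np.nonzero(w); print('bar px',xx.mean(),yy.min(),yy.max(),w.sum())
# sharp white tip rows near column 277
col=v[175:235:2,272:282].mean(1).round(); print(col.sum(1).tolist())
```

```text
top 183 276.0 left 206 256.5 right 348 257.0
9 [[276.7, 187.6], [210.5, 225.3], [342.8, 225.4], [215.6, 292.0], [337.7, 292.1]]
31 [[276.7, 179.6], [218.1, 213.2], [335.4, 213.3], [221.8, 274.0], [331.6, 274.1]]
bar top ends [[276.6 246.3]
 [276.6 327.2]]
bar px 276.95816409423236 183 327 2462
[371.0, 367.0, 373.0, 378.0, 390.0, 390.0, 391.0, 393.0, 409.0, 632.0, 662.0, 663.0, 664.0, 664.0, 662.0, 664.0, 662.0, 663.0, 663.0, 662.0, 664.0, 664.0, 663.0, 662.0, 663.0, 662.0, 663.0, 660.0, 390.0, 257.0]
```

```bash
cat > fin.py <<'E'
from plan import *
n=np.array([-.401,.106,.910]); n/=np.linalg.norm(n); L=np.array([687.8,-249.5,141.8]); OFF=31.3
def target():
    s=robot.sense(); R0=R.from_quat(s['tool_rot']); z=R0.as_matrix()[:,2]
    ax=np.cross(z,-n); sn=np.linalg.norm(ax); Rt=R.from_rotvec(ax/max(sn,1e-9)*np.arctan2(sn,z@-n))*R0
    return L+n*(120+OFF)+1*Rt.as_matrix()[:,0],Rt
E
python3 - <<'E'
from fin import *
p,Rt=target(); print(p,robot.sense()['qpos'].round(2)); plan(p,Rt,8)
E
```

```text
[ 627.90034958 -232.88210984  279.7440742 ] [-0.54  0.49  1.4  -0.    1.25  0.43]
rows 8 xyz [ 0.0517 -0.054  -0.0009] w [-0.0129  0.0111 -0.    ] | mm/row 15.0 deg/row 3.06
```

>>> {"name": "drive_tool", "arguments": {"commands": [{"x": 0.0517, "y": -0.054, "z": -0.001, "wx": -0.0129, "wy": 0.0111, "wz": 0}, {"x": 0.0517, "y": -0.054, "z": -0.001, "wx": -0.0129, "wy": 0.0111, "wz": 0}, {"x": 0.0517, "y": -0.054, "z": -0.001, "wx": -0.0129, "wy": 0.0111, "wz": 0}, {"x": 0.0517, "y": -0.054, "z": -0.001, "wx": -0.0129, "wy": 0.0111, "wz": 0}, {"x": 0.0517, "y": -0.054, "z": -0.001, "wx": -0.0129, "wy": 0.0111, "wz": 0}, {"x": 0.0517, "y": -0.054, "z": -0.001, "wx": -0.0129, "wy": 0.0111, "wz": 0}, {"x": 0.0517, "y": -0.054, "z": -0.001, "wx": -0.0129, "wy": 0.0111, "wz": 0}, {"x": 0.0517, "y": -0.054, "z": -0.001, "wx": -0.0129, "wy": 0.0111, "wz": 0}]}}

```text
time_s: 18.47
ee_pos: [628.0, -232.2, 280.2]
tool_rot: [0.933, 0.29, 0.181, 0.113]
contact_force: [-0.4, 0.6, -1.9]
gripper_width: 0.127
gripper_force: 59.1
```

>>> {"name": "drive_tool", "arguments": {"commands": [{"x": 0, "y": 0, "z": 0, "wx": 0, "wy": 0, "wz": 0}, {"x": 0, "y": 0, "z": 0, "wx": 0, "wy": 0, "wz": 0}, {"x": 0, "y": 0, "z": 0, "wx": 0, "wy": 0, "wz": 0}, {"x": 0, "y": 0, "z": 0, "wx": 0, "wy": 0, "wz": 0}, {"x": 0, "y": 0, "z": 0, "wx": 0, "wy": 0, "wz": 0}, {"x": 0, "y": 0, "z": 0, "wx": 0, "wy": 0, "wz": 0}, {"x": 0, "y": 0, "z": 0, "wx": 0, "wy": 0, "wz": 0}, {"x": 0, "y": 0, "z": 0, "wx": 0, "wy": 0, "wz": 0}]}}

```text
time_s: 19.13
ee_pos: [628.5, -232.6, 279.6]
tool_rot: [0.933, 0.29, 0.18, 0.112]
contact_force: [-0.3, -0.1, -1.0]
gripper_width: 0.122
gripper_force: 59.1
```

Run:
```python
from fin import *
from fit import *
p,Rt=target(); s=robot.sense(); print('err',(s['ee_pos']-p).round(1)); plan(p,Rt,1); print(s['qpos'].round(2),s['gripper_force'],s['contact_force'].round(1))
M=Rt.as_matrix(); c=L+n*120
a=np.arange(6)*np.pi/3
star=np.array([M@[r*np.cos(t),-r*np.sin(t),-z]for t in np.r_[a-.12,a+.12] for r in(38,) for z in(0,24)])
for cam in ('scene','top'):
    d=save(cam,cam+'_fin.png')
    for q in robot.silhouettes(cam,'snowflake'):
        m=q['pixels']; ys,xs=np.nonzero(m); h=hullmask(d,star+c)>.5; hy,hx=np.nonzero(h)
        print(cam,round(q['score'],2),q['uv'],'bbox',xs.min(),xs.max(),ys.min(),ys.max(),'pred',hx.min(),hx.max(),hy.min(),hy.max())
    for t in('lens','doughnut'):
        print(t,[(round(q['score'],2),q['uv']) for q in robot.silhouettes(cam,t)])
```

```text
err [ 0.6  0.2 -0.1]
rows 1 xyz [-0.0027 -0.0002 -0.0015] w [-0.0001 -0.     -0.    ] | mm/row 0.6 deg/row 0.02
[-0.4   0.28  1.79  0.1   0.65  0.51] 59.130136370658875 [-0.3 -0.1 -1. ]
scene 0.94 [199.4, 220.9] bbox 182 212 206 229 pred 182 212 212 228
scene 0.81 [381.5, 273.1] bbox 366 393 257 282 pred 182 212 212 228
lens [(0.69, [149.2, 320.5])]
doughnut [(0.56, [275.2, 243.6])]
top 0.71 [214.5, 173.1] bbox 203 221 165 184 pred 343 367 166 189
lens [(0.52, [388.2, 163.8]), (0.42, [343.3, 173.1])]
doughnut [(0.72, [283.1, 225.7])]
```

```bash
python3 -c "
from plant import robot
print(robot.job_done())"
```

```text
the job is handed in; nothing more can be done
None
```

I put the doughnut cutter upright on its cork pad and let go of it. The snowflake cutter is now held in front of the larger inspection camera, edges squarely towards the lens at about 12 cm, and I handed the job in with about 19 s on the clock.

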